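# Push the salt crock up into the carrier and bar it in

### The job

Put the salt crock away in the wooden condiment carrier: slide it over the worktop and push it up the carrier's ramp, without lifting it or tipping it over, until it stands flat in the empty bay, far enough in to clear the bar. Then slide the carrier's retaining bar by its tab across the mouth of the bay until it wedges fully home, so that the crock is shut in. Do not disturb the timer, the mug or the spice jar.

Things in the scene. Friction and masses are not known exactly. Their poses are not given: they have to be found in the camera images.
- crock_center (a point): centre (half-way up) of the salt crock: round closed white stoneware pot with a flat wooden lid, no knob, 80 mm in diameter, 56 mm high, 0.35 to 0.7 kg; z axis upright. Stands loose on the worktop (centre at z = 0.028), left or right of the ramp's foot. Too wide to grasp; pushed on its side below about half its height it slides without tipping.
- carrier: wooden condiment carrier, fast on the worktop. Origin at worktop height under the centre of its open bay; x points from the ramp into the bay (away from the robot, turned by its yaw), y to its left, z up. Its floor's top is at z = 0.012, from x = -0.062 to 0.058. The bay left of the open one (y = 0.060 to 0.146) holds a lemon with its top at z = 0.080.
- ramp_foot (a point): middle of the ramp's lower edge, on the worktop at carrier x = -0.132, y = 0. The ramp is 100 mm wide (carrier y = -0.050 to 0.050), has no side walls and rises evenly to the floor's front edge at x = -0.062, z = 0.012.
- bay_floor (a point): centre of the open bay's floor, at carrier x = y = 0, z = 0.012. The bay is 100 mm wide (y = -0.050 to 0.050) between walls that start at x = -0.050, tops at z = 0.045; its back wall's face is at x = 0.050, top at z = 0.060. With its centre between x = -0.010 and 0.010 the crock is inside and clear of the bar.
- bar (a joint): slide of the retaining bar, m: 0 = open (parked before the lemon's bay), 0.118 = fully home, nose wedged in the tapered keeper at the open bay's right wall, where it stops dead. Grows as the bar moves along the carrier's -y. It tightens from about 5 N at first to 9 N at the end and stays where it is left. Below 0.013 the bay's mouth is free.
- bar_tab (a point): centre of the upright tab on the bar: 14 mm (carrier x) by 24 mm (y), from z = 0.040 (the bar's top) to 0.073; this point is at z = 0.056, carrier x = -0.055, y = 0.130 minus the joint value. The bar is 12 mm thick and reaches 66 mm from the tab's centre to its nose (-y), 64 mm to its tail. Push the tab's +y face or pinch it across its 14 mm.
- timer: mechanical kitchen timer with a round red dial, 60 mm in diameter, 48 mm high; origin at the centre of its underside. It stands loose on the other side of the ramp's foot from the crock; leave it alone
- mug: dark green mug, 92 mm across, 95 mm high, 128 mm with its handle; origin at the underside, near the middle; loose; leave it alone
- spice_jar: spice jar with a black cap, 41 mm in diameter, 105 mm high; origin at the centre of its underside; loose; leave it alone

How it is judged:
By the outcome, as a careful person would: the job done as asked, in the order asked, and still so for the second after the job is handed in, with the robot touching nothing.
It also fails if it takes over 64 s, if anything falls off the work surface, if the arm or the gripper's body presses on something with over 40 N, if the wrist force passes 120 N, or if a joint passes its speed limit or range.

### The arm

A 6-joint arm with a two-finger parallel gripper is mounted at the origin on a cart in front of the work surface, level with it; the furniture and walls round the work are solid. World frame = base frame: x ahead of the robot, y to its left, z up, the work surface at z = 0. Lengths are in mm, angles in rad, forces in N, time in s.
With the tool pointing down it reaches from about 350 to 875 mm from the base axis. Payload 4.2 kg.
Tool frame: the origin (TCP) lies at the very end of the fingers, on their centre line; the grasp point (between the pads) lies 19 mm behind it (arm.tcp_to_grasp is the x of the grasp point in the tool frame, in mm); x points along the fingers, z is the direction in which the jaws open and shut, and the axes are right-handed (so a half turn about x gives the same grasp; the last joint's range is limited). The gripper opens to 85 mm and grips with 20 to 120 N. Pads are 22 mm wide; open, the fingers measure 114 mm over their backs; the gripper's body (76 mm by 85 mm) begins 54 mm behind the grasp point. The pads swing forward as they close: fully open they stand 13 mm farther back than shut.
Start: joints at [-1.074, 0.385, 0.008, 0, -1.194, -0.259], TCP at [147.246, -607.386, 231.312] pointing down, gripper open.
Joint ranges: [-3.14, 3.14], [-1.21, 2.06], [-1.07, 1.41], [-3.16, 2.05], [-2.99, -0.16], [-3.1, 3.1]. Speed limits (rad/s): [2.79, 2.79, 3.14, 3.14, 3.14, 3.14].

### API

Orientations are given as a unit quaternion [x, y, z, w].
In Python, from bench import status, get_image, job, arm gives the robot as it stands.
- The arm moves only by the tool apply_moves, never from a script. Its argument "targets" is text: rows parted by semicolons, each of 5 numbers parted by spaces: the shift along the tool's x, y, z in mm, then the turn about the tool's x in degrees, then the gripper's target within -1 to 1 (shut at 1, half-way at 0, fully open at -1). In form: dx dy dz spin hand; .... A call has 1 to 10 rows; each row is the pose to reach, as a shift and turn from the pose commanded when the call began, along the tool's axes at that moment; what a row does not reach only later rows make up. A row lasts 1/12 s, in which the tool goes at most 41.7 mm and 7.16 degrees, less where a joint would pass 70% of its speed; a pose out of reach is approached as far as the arm can. A call with a gripper value outside its range is refused whole. The fingers move at their own pace and stop on an object; the grip force is fixed at half the most. Time passes only in rows, so rows that repeat a pose let the fingers close. It gives the time, the measured TCP pose, the force and the opening at its end, in the units of the state.
- status.read_state(): the state, without advancing time (a new reading comes with each control period).
- get_image(name): name is "scene" or "top"; returns a dict with "img" (400x640x3 uint8, red, green, blue), "mtx" (3x3 intrinsics, pixels), "k1" (the pictures are not rectified: a ray, as slopes to the right and down, at radius r is drawn at 1 + k1 r^2 times it, then the intrinsics apply), "world_from_camera" (4x4, takes a point from camera to world coordinates). Camera axes: x right, y down, z forward; pixel columns grow to the right and rows downward; lengths in mm; the calibration is good to about 2 mm. A picture is of the moment at which its call begins. There is no depth.
- job.job_done(): hands the job in, once; it reports no verdict.
The state is a dict: "clock": time; "joints": joint angles; "joint_vel": joint speeds; "joint_efforts": joint torques, N m; "position": TCP position; "ee_rot": TCP orientation; "contact_force": force on the tool from outside, world axes, zero at the start; "wrist_torque": the same for the moment, N m; "gripper_width": finger opening in mm.
Only numpy, scipy, OpenCV 4.12 (cv2) and the standard library are available. Lean on these libraries where they do the work, as an engineer would, in place of code of your own. Each camera call takes 0.05 s, during which the arm holds its last target.

## Working session

There is one attempt and no reset: what is moved stays moved. The work goes in short steps, Python scripts to look and compute and a tool call to move; the robot and the scene stay as the last step left them, time stands still between calls to the robot, and variables do not carry over. Pictures are saved under pics/ and viewed, and the job is handed in when it is done.

Besides the shell and the picture viewer there is one more tool, called after "Request:" as name(argument=value, ...) on one line, values as JSON. apply_moves: Moves the arm, as the interface text tells. Its arguments: {"type":"object","properties":{"targets":{"type":"string"}},"required":["targets"]}

```bash
ls; mkdir -p pics; python3 - <<'E'
from bench import status,get_image
import cv2
print(status.read_state())
for n in("scene","top"):
    d=get_image(n); cv2.imwrite(f"pics/{n}0.png",d["img"][:,:,::-1]); print(n,d["mtx"],d["k1"],d["world_from_camera"])
E
```

```text
pics
{'clock': 0.0, 'joints': array([-1.07439457e+00,  3.85544515e-01,  6.59966549e-03, -5.13914334e-04,
       -1.19398511e+00, -2.58582536e-01]), 'joint_vel': array([ 1.67191609e-03, -7.12431638e-05,  4.49883345e-05, -1.89439495e-03,
       -2.04276114e-03,  6.61988553e-04]), 'joint_efforts': array([-1.28278302e-04, -3.92292953e+01,  1.88393033e+01,  4.18601900e+00,
       -4.74112312e-03,  7.95604734e-06]), 'position': array([ 147.1091    , -606.82861343,  230.21639757]), 'ee_rot': array([-0.55511683,  0.43675266,  0.55636778,  0.43766119]), 'contact_force': array([ 0.51595905, -0.12148168,  0.52748353]), 'wrist_torque': array([-0.00216817,  0.00470278,  0.00504548]), 'gripper_width': 85.27073327535282}
scene [[419.82769471   0.         322.35459963]
 [  0.         419.82769471 201.419778  ]
 [  0.           0.           1.        ]] 0.028349220231901385 [[-6.96734280e-01 -3.45079086e-01  6.28873412e-01 -1.04228743e+02]
 [-7.17222394e-01  3.50257692e-01 -6.02421436e-01  8.18816859e+02]
 [-1.23847107e-02 -8.70769759e-01 -4.91534989e-01  5.90051424e+02]
 [ 0.00000000e+00  0.00000000e+00  0.00000000e+00  1.00000000e+00]]
top [[465.33082183   0.         327.89703041]
 [  0.         465.33082183 201.18636006]
 [  0.           0.           1.        ]] -0.06214896655648389 [[-2.96734885e-02 -9.87588448e-01  1.54235345e-01  4.07130297e+02]
 [-9.99506134e-01  3.09131625e-02  5.64493490e-03  1.89577639e+02]
 [-1.03427748e-02 -1.53991668e-01 -9.88018013e-01  1.18181482e+03]
 [ 0.00000000e+00  0.00000000e+00  0.00000000e+00  1.00000000e+00]]
```

View pics/scene0.png

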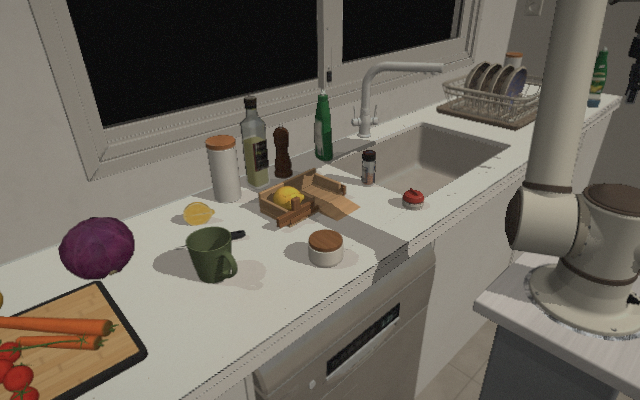

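View pics/top0.png

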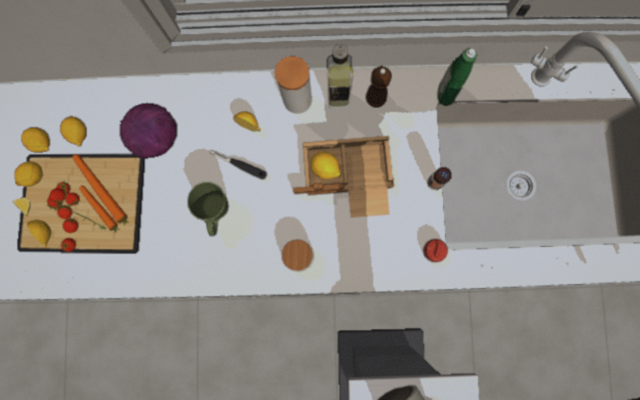

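```bash
python3 - <<'E'
import cv2
a=cv2.imread("pics/top0.png")[80:280,180:440]
cv2.imwrite("pics/top0z.png",cv2.resize(a,None,fx=3,fy=3,interpolation=cv2.INTER_CUBIC)[:600,:800])
E
```

```text
(no output)
```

View pics/top0z.png

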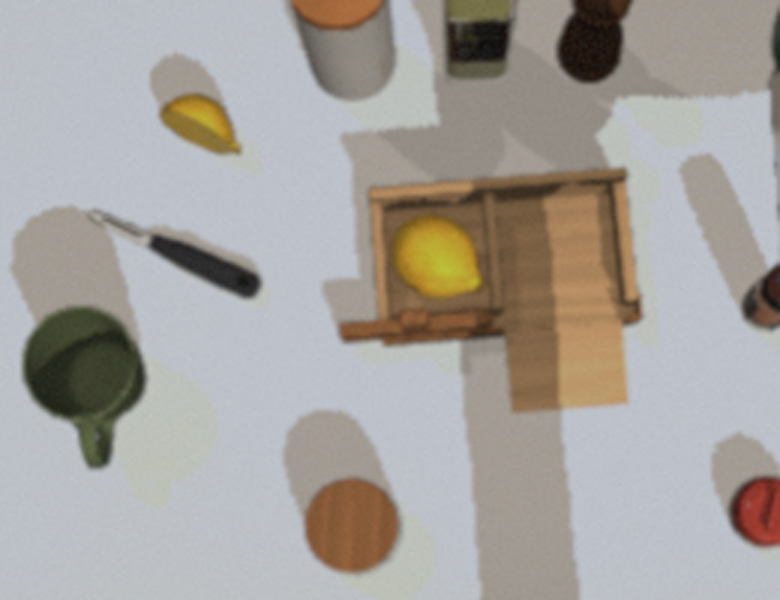

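```bash
cat > h.py <<'E'
import numpy as np,cv2
from bench import status,get_image
from scipy.spatial.transform import Rotation as R
def ray(d,uv):
    K=d["mtx"];x=(np.array(uv,float)-K[:2,2])/[K[0,0],K[1,1]];k=d["k1"]
    s=x.copy()
    for _ in range(20): s=x/(1+k*(s@s))
    T=d["world_from_camera"];return T[:3,3],T[:3,:3]@np.r_[s,1]
def w(d,uv,z):
    o,v=ray(d,uv);return o+v*(z-o[2])/v[2]
def px(d,P):
    P=np.atleast_2d(np.array(P,float));T=d["world_from_camera"];c=(P-T[:3,3])@T[:3,:3]
    s=c[:,:2]/c[:,2:];s=s*(1+d["k1"]*(s**2).sum(1,keepdims=True));K=d["mtx"]
    return s*[K[0,0],K[1,1]]+K[:2,2]
E
python3 - <<'E'
from h import *
d=get_image("top");f=lambda u,v:(180+u/3,80+v/3)
for n,p,z in [("footL",f(513,411),0),("footR",f(627,403),0),("crocklid",f(352,525),56),("timer",f(766,511),48),("backR",f(612,181),60),("mug",f(84,365),95),("mugh",f(97,460),50),("tab",f(412,320),73)]:
    print(n,w(d,p,z).round(1))
s=get_image("scene")
for n,p,z in [("crocklid",(326,240),56),("timer",(413,194),48)]: print(n,w(s,p,z).round(1))
# ellipse fit of lid
im=d["img"].astype(int)
E
```

```text
footL [548.9 138.5   0. ]
footR [552.7  41.1   0. ]
crocklid [454.  273.5  56. ]
timer [455.1 -61.3  48. ]
backR [731.3  51.6  60. ]
mug [584.6 481.   95. ]
mugh [512.9 481.6  50. ]
tab [616.6 220.5  73. ]
crocklid [448.  280.3  56. ]
timer [444.5 -45.2  48. ]
```

```bash
cat >> h.py <<'E'
def carrier(P,cx,cy,yaw):
    c,s=np.cos(yaw),np.sin(yaw);P=np.atleast_2d(np.array(P,float))
    return np.c_[cx+c*P[:,0]-s*P[:,1],cy+s*P[:,0]+c*P[:,1],P[:,2]]
def overlay(d,pose,q=0,crock=None,box=None,f=3,name=None):
    x0,y0,ww,hh=box
    im=cv2.resize(d["img"][y0:y0+hh,x0:x0+ww,::-1],None,fx=f,fy=f,interpolation=cv2.INTER_CUBIC)
    def line(P,col):
        u=((px(d,P)-[x0,y0]+.5)*f).round().astype(int);cv2.polylines(im,[u.reshape(-1,1,2)],False,col,1,cv2.LINE_AA)
    C=lambda P:carrier(P,*pose)
    line(C([[-132,50,0],[-132,-50,0],[-62,-50,12],[-62,50,12],[-132,50,0]]),(0,255,0))
    line(C([[-50,50,45],[50,50,45],[50,50,60],[50,-50,60],[50,-50,45],[-50,-50,45]]),(255,0,0))
    y=130-q
    line(C([[-62,y-12,73],[-48,y-12,73],[-48,y+12,73],[-62,y+12,73],[-62,y-12,73]]),(255,255,0))
    line(C([[-61,y-66,40],[-49,y-66,40],[-49,y+64,40],[-61,y+64,40],[-61,y-66,40]]),(255,0,255))
    if crock is not None:
        t=np.linspace(0,2*np.pi,60);z0=crock[2] if len(crock)>2 else 0
        for z in(0,56): line(np.c_[crock[0]+40*np.cos(t),crock[1]+40*np.sin(t),0*t+z+z0],(0,0,255))
    cv2.imwrite(name,im)
E
python3 - <<'E'
from h import *
d=get_image("top");s=get_image("scene")
p=(682.7,95,.039);c=(454,273.5)
overlay(d,p,0,c,(180,100,260,200),3,"pics/o1.png")
overlay(s,p,0,c,(240,150,200,130),4,"pics/o2.png")
E
```

```text
(no output)
```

View pics/o1.png

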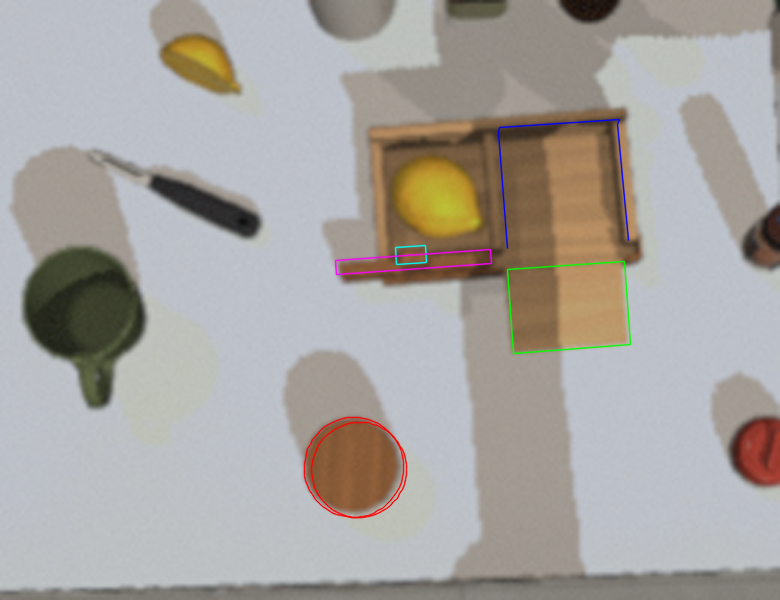

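View pics/o2.png

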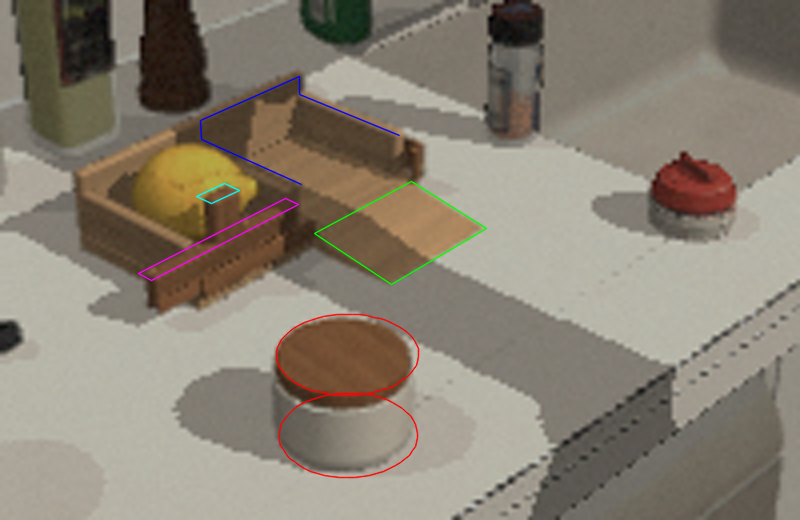

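```bash
cat >> h.py <<'E'
POSE=(682.7,95.5,.038)
def rows(tgts,spin=0):
    """world positions (mm) -> shifts in tool axes from the current pose"""
    s=status.read_state();M=R.from_quat(s["ee_rot"]).as_matrix()
    for t in np.atleast_2d(tgts): print((M.T@(np.array(t)-s["position"])).round(1))
def st():
    s=status.read_state();M=R.from_quat(s["ee_rot"]).as_matrix()
    print("t",round(s["clock"],2),"pos",s["position"].round(1),"zax",M[:,2].round(3),"zyaw",np.degrees(np.arctan2(M[1,2],M[0,2])).round(1),"xax",M[:,0].round(3),"F",s["contact_force"].round(1),"w",round(s["gripper_width"],1),"j6",s["joints"][5].round(2))
E
python3 - <<'E'
from h import *
st()
M=R.from_quat(status.read_state()["ee_rot"]).as_matrix();print(M.round(3))
p=np.array([490,89])-[454.5,275];p=p/np.linalg.norm(p);print("dir",p,np.degrees(np.arctan2(p[1],p[0])))
start=np.array([454.5,275])-p*75
print(start); rows([[*start,230],[147,-607,260]])
E
```

```text
t 0.3 pos [ 147.2 -607.2  230.9] zax [-0.236  0.972  0.001] zyaw 103.6 xax [-0.     0.001 -1.   ] F [-0.2 -0.4 -0. ] w 85.2 j6 -0.26
[[-0.    -0.972 -0.236]
 [ 0.001 -0.236  0.972]
 [-1.     0.     0.001]]
dir [ 0.1874761  -0.98226916] -79.19447098981487
[440.43929221 348.6701873 ]
[   1.5 -510.2  859.9]
[-29.1   0.1   0.3]
```

Request:
apply_moves(targets="0 -390 324 -60 0;0 -390 324 -60 0;0 -390 324 -60 0;0 -390 324 -60 0;0 -390 324 -60 0;0 -390 324 -60 0;0 -390 324 -60 0;0 -390 324 -60 0;0 -390 324 -60 0;0 -390 324 -60 0")

```text
clock: 1.13
position: [396.8, -271.3, 231.7]
ee_rot: [0.7, -0.1, -0.7, -0.1]
contact_force: [1.1, -0.3, -0.3]
gripper_width: 42.9
```

```bash
python3 - <<'E'
from h import *
st(); rows([[440,349,230],[450,-200,230]])
E
```

```text
t 1.13 pos [ 396.8 -271.3  231.7] zax [-0.96   0.28  -0.001] zyaw 163.7 xax [ 0.001 -0.    -1.   ] F [ 1.1 -0.3 -0.3] w 42.9 j6 -0.02
[   1.6 -607.5  132.3]
[  1.7 -83.3 -31.1]
```

Request:
apply_moves(targets="0 -608 132 -27 0;0 -608 132 -27 0;0 -608 132 -27 0;0 -608 132 -27 0;0 -608 132 -27 0;0 -608 132 -27 0;0 -608 132 -27 0;0 -608 132 -27 0;0 -608 132 -27 0;0 -608 132 -27 0")

```text
clock: 1.97
position: [425.5, 144.6, 231.8]
ee_rot: [0.704, 0.066, -0.704, 0.066]
contact_force: [1.5, 0.1, 0.9]
gripper_width: 42.8
```

```bash
python3 - <<'E'
from h import *
st(); rows([[440,349,230],[440,349,12]])
E
```

```text
t 1.97 pos [425.5 144.6 231.8] zax [-0.983 -0.185 -0.001] zyaw -169.3 xax [ 0.001  0.001 -1.   ] F [1.5 0.1 0.9] w 42.8 j6 -0.51
[   1.9 -198.2  -52.1]
[ 219.9 -198.1  -51.9]
```

Request:
apply_moves(targets="0 -198 -52 0 0;0 -198 -52 0 0;0 -198 -52 0 0;0 -198 -52 0 0;0 -198 -52 0 0;0 -198 -52 0 0;40 -198 -52 0 0;80 -198 -52 0 0;120 -198 -52 0 0;150 -198 -52 0 0")

```text
clock: 2.8
position: [439.5, 345.6, 78.4]
ee_rot: [-0.703, -0.065, 0.705, -0.066]
contact_force: [0.7, -0.4, 0.2]
gripper_width: 42.8
```

```bash
python3 - <<'E'
from h import *
st(); rows([[440,349,12]])
s=get_image("scene");overlay(s,POSE,0,(455,275),(220,130,220,150),3,"pics/o3.png")
d=get_image("top");overlay(d,POSE,0,(455,275),(180,100,260,200),3,"pics/o4.png")
E
```

```text
t 2.8 pos [439.5 345.6  78.4] zax [-0.983 -0.184  0.002] zyaw -169.4 xax [-0.002 -0.002 -1.   ] F [ 0.7 -0.4  0.2] w 42.8 j6 -0.77
[66.4 -3.4 -1.3]
```

View pics/o4.png

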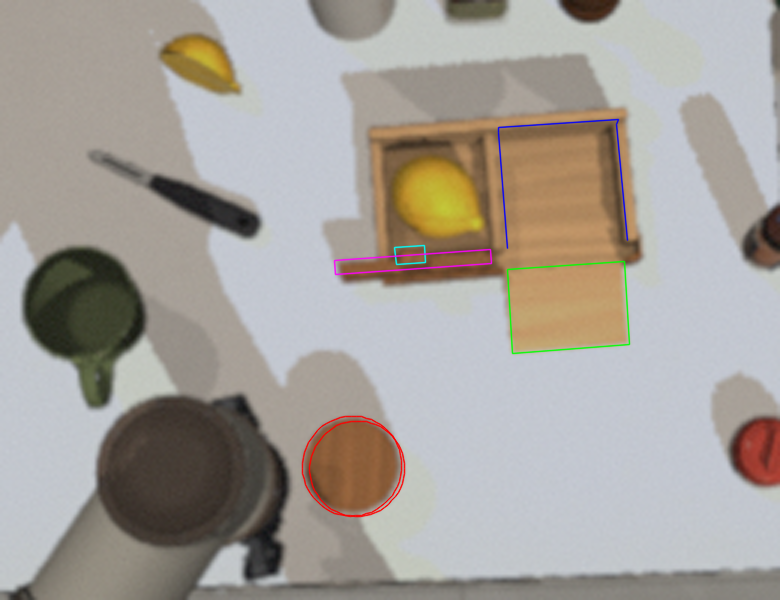

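Request:
apply_moves(targets="35 -3 -1 0 0;68 -3 -1 0 0;69 0 -1 0 0;69 8 -1 0 0;69 16 -1 0 0;69 22 -1 0 0;69 28 -1 0 0;69 34 -1 0 0;69 40 -1 0 0;69 46 -1 0 0")

```text
clock: 3.73
position: [452.2, 304.1, 14.6]
ee_rot: [0.706, 0.068, -0.702, 0.064]
contact_force: [-1.2, 6.8, 5.3]
gripper_width: 42.8
```

```bash
python3 - <<'E'
from h import *
st()
d=get_image("top");overlay(d,POSE,0,(455,275),(180,100,260,200),3,"pics/o5.png")
E
```

```text
t 3.73 pos [452.2 304.1  14.6] zax [-0.983 -0.186 -0.007] zyaw -169.3 xax [ 0.006  0.007 -1.   ] F [-1.2  6.8  5.3] w 42.8 j6 -0.7
```

View pics/o5.png

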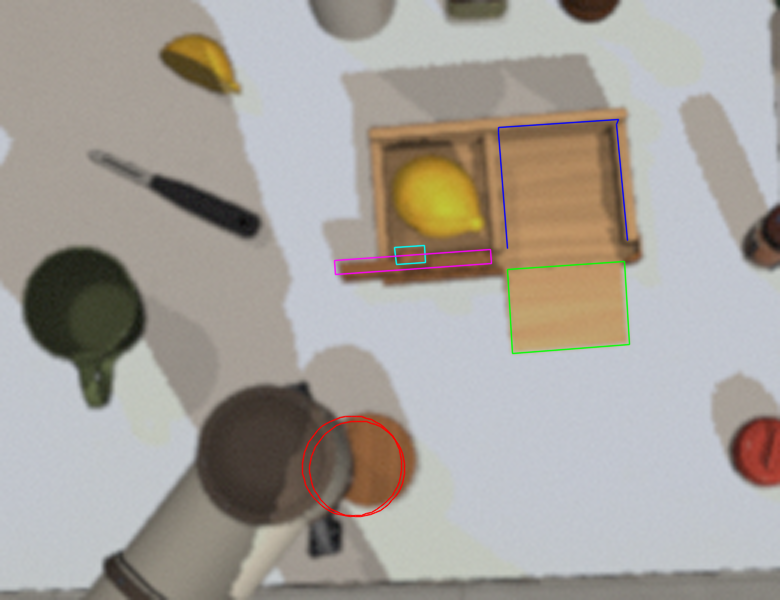

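Request:
apply_moves(targets="0 8 0 0 0;0 16 0 0 0;0 24 0 0 0;0 32 0 0 0;0 40 0 0 0;0 48 0 0 0;0 56 0 0 0;0 64 0 0 0;0 72 0 0 0;0 80 0 0 0")

```text
clock: 4.62
position: [467.2, 225.5, 14.4]
ee_rot: [0.706, 0.068, -0.702, 0.064]
contact_force: [-1.6, 6.6, 4.9]
gripper_width: 42.4
```

```bash
python3 - <<'E'
from h import *
st();rows([[481.6,133.2,10]])
d=get_image("top");overlay(d,POSE,0,(455,275),(180,100,260,200),3,"pics/o6.png")
E
```

```text
t 4.62 pos [467.2 225.5  14.4] zax [-0.983 -0.186 -0.007] zyaw -169.3 xax [ 0.006  0.006 -1.   ] F [-1.6  6.6  4.9] w 42.4 j6 -0.58
[ 4.  93.4  3.1]
```

View pics/o6.png

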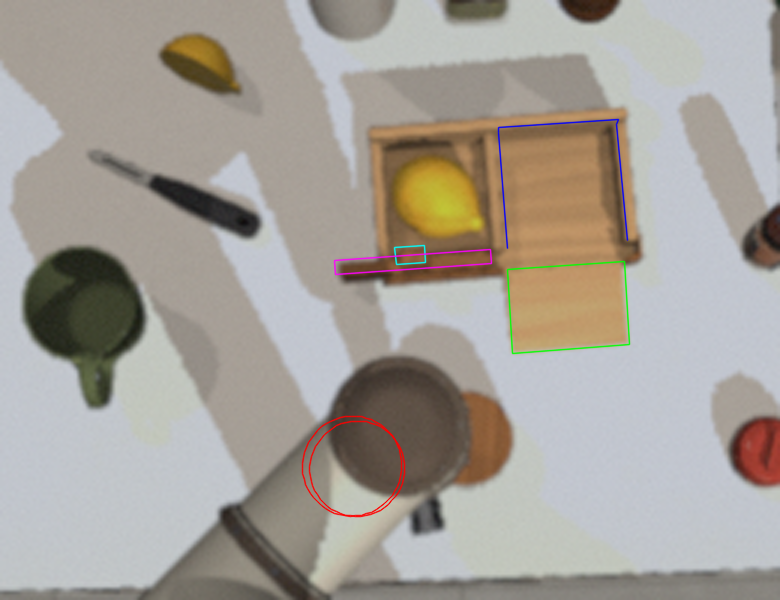

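Request:
apply_moves(targets="0 8 0 0 0;0 16 0 0 0;0 24 0 0 0;0 32 0 0 0;0 40 0 0 0;0 48 0 0 0;0 56 0 0 0;0 64 0 0 0;0 72 0 0 0;0 79 0 0 0")

```text
clock: 5.5
position: [481.3, 146.9, 13.8]
ee_rot: [0.706, 0.067, -0.702, 0.065]
contact_force: [-2.0, 6.8, 5.6]
gripper_width: 42.4
```

Request:
apply_moves(targets="0 5 0 0 0;0 9 0 0 0;0 11 0 0 0;0 11 0 0 0;0 0 0 0 0;0 -15 0 0 0;0 -35 0 0 0;-40 -35 0 0 0;-80 -35 0 0 0;-110 -35 0 0 0")

```text
clock: 6.33
position: [472.1, 179.8, 123.6]
ee_rot: [-0.703, -0.065, 0.705, -0.067]
contact_force: [0.8, -0.2, 0.3]
gripper_width: 42.5
```

```bash
python3 - <<'E'
from h import *
st()
d=get_image("top");overlay(d,POSE,0,(490,89),(180,100,260,200),3,"pics/o7.png")
d=get_image("scene");overlay(d,POSE,0,(490,89),(240,130,200,150),4,"pics/o8.png")
E
```

```text
t 6.33 pos [472.1 179.8 123.6] zax [-0.983 -0.186  0.002] zyaw -169.3 xax [-0.002 -0.002 -1.   ] F [ 0.8 -0.2  0.3] w 42.5 j6 -0.5
```

View pics/o7.png

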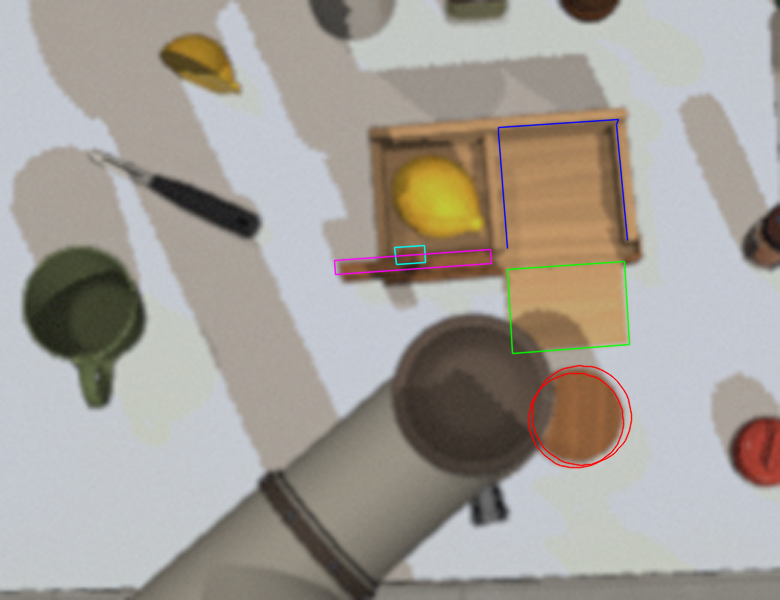

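View pics/o8.png

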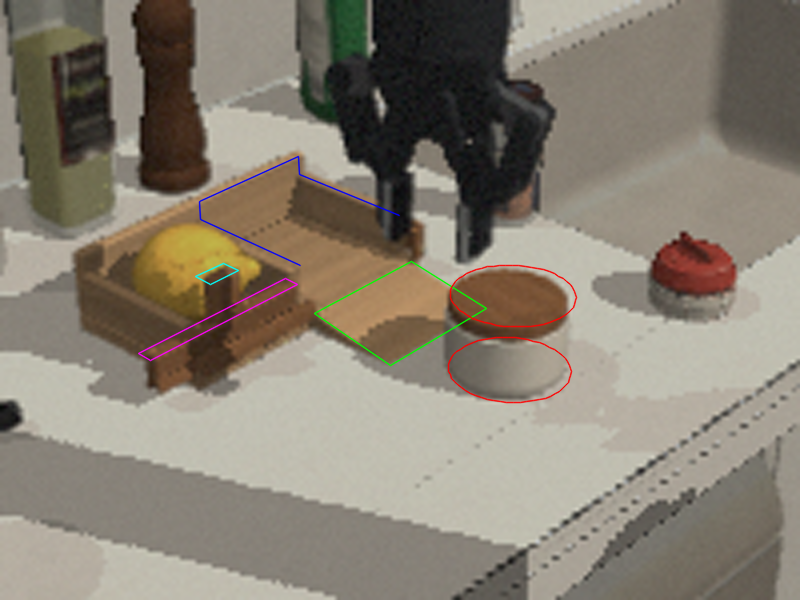

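```bash
python3 - <<'E'
from h import *
print(carrier([[-268,0,0],[-47,0,0]],*POSE)); rows([[415,85.3,123.6]])
E
```

```text
[[414.89347272  85.31845077   0.        ]
 [635.73392992  93.7144298    0.        ]]
[ 2.5 83.4 76.7]
```

Request:
apply_moves(targets="0 21 20 -7 0;0 42 39 -14 0;0 63 58 -21 0;0 83 77 -28 0;0 83 77 -35 0;0 83 77 -42 0;0 83 77 -49 0;0 83 77 -56 0;0 83 77 -63 0;0 83 77 -70 0")

```text
clock: 7.27
position: [410.9, 83.2, 121.2]
ee_rot: [-0.536, -0.459, 0.539, -0.459]
contact_force: [-0.3, 0.2, 0.0]
gripper_width: 42.9
```

Request:
apply_moves(targets="0 0 0 -7 0;0 0 0 -11.5 0;40 0 0 -11.5 0;80 0 0 -11.5 0;80 0 0 -11.5 0")

```text
clock: 7.68
position: [406.3, 80.5, 35.4]
ee_rot: [0.484, 0.511, -0.498, 0.507]
contact_force: [-1.4, 0.0, -0.4]
gripper_width: 42.3
```

```bash
python3 - <<'E'
from h import *
st(); rows(np.vstack([[415,85.3,10],carrier([[-229,0,10],[-47,0,20]],*POSE)]))
E
```

```text
t 7.68 pos [406.3  80.5  35.4] zax [ 0.035 -0.999  0.009] zyaw -88.0 xax [-0.017 -0.01  -1.   ] F [-1.4  0.  -0.4] w 42.3 j6 1.02
[25.2  9.3 -4.7]
[24.5 48.2 -4.9]
[ 11.3 230.   -5.4]
```

Request:
apply_moves(targets="20 4 -4 0 0;28 8 -4 0 0;28 8 -4 0 0")

```text
clock: 7.93
position: [420.1, 88.0, 13.8]
ee_rot: [0.489, 0.509, -0.492, 0.509]
contact_force: [0.1, 0.8, -0.1]
gripper_width: 42.7
```

```bash
python3 - <<'E'
from h import *
st(); rows(np.vstack([[415,85.3,10],carrier([[-229,0,10],[-47,0,20]],*POSE)]))
E
```

```text
t 7.93 pos [420.1  88.   13.8] zax [ 0.037 -0.999  0.002] zyaw -87.9 xax [-0.003 -0.002 -1.   ] F [ 0.1  0.8 -0.1] w 42.7 j6 1.02
[ 3.8 -5.2  2.5]
[ 3.7 33.7  2.4]
[ -6.8 215.7   2.3]
```

Request:
apply_moves(targets="0 8 0 0 0;0 16 0 0 0;0 24 0 0 0;0 32 0 0 0;0 40 0.5 0 0;0 48 0.5 0 0;0 56 1 0 0;0 64 1 0 0;0 72 1.5 0 0;0 80 2 0 0")

```text
clock: 8.77
position: [496.0, 86.9, 14.5]
ee_rot: [0.488, 0.51, -0.495, 0.507]
contact_force: [-9.4, -0.2, 7.1]
gripper_width: 42.8
```

```bash
python3 - <<'E'
from h import *
st(); rows(carrier([[-229,0,10],[-47,0,20]],*POSE))
d=get_image("top");overlay(d,POSE,0,(490,89),(180,100,260,200),3,"pics/o9.png")
d=get_image("scene");overlay(d,POSE,0,None,(240,130,200,150),4,"pics/o10.png")
E
```

```text
t 8.77 pos [496.   86.9  14.5] zax [ 0.035 -0.999  0.003] zyaw -88.0 xax [-0.01  -0.004 -1.   ] F [-9.4 -0.2  7.1] w 42.8 j6 1.11
[  4.9 -42.1  -1.4]
[ -7.  139.8  -1.9]
```

View pics/o9.png

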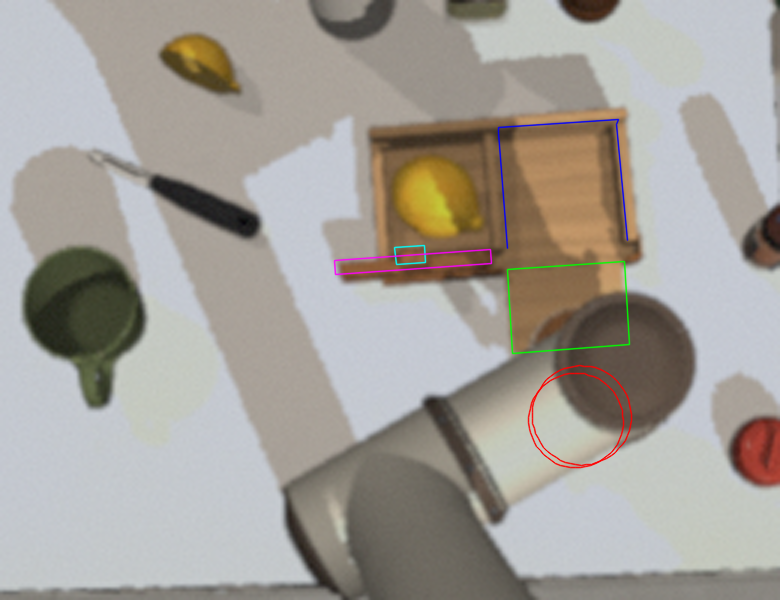

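View pics/o10.png

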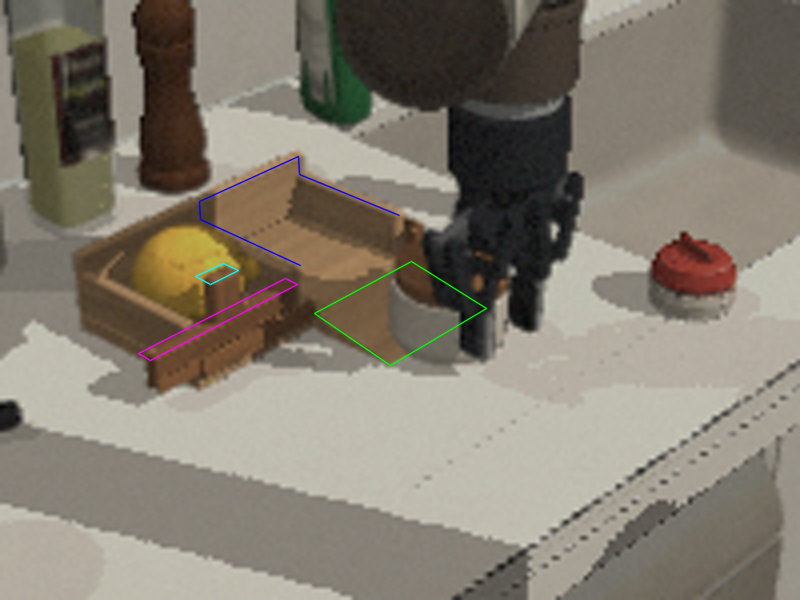

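Request:
apply_moves(targets="0 7 0 0 0;0 14 0 0 0;0 21 -0.5 0 0;0 28 -0.5 0 0;0 35 -1 0 0;-1 42 -1 0 0;-2 49 -1.5 0 0;-3 56 -1.5 0 0;-4 63 -2 0 0;-5 70 -2 0 0")

```text
clock: 9.7
position: [565.1, 91.7, 19.2]
ee_rot: [0.487, 0.511, -0.495, 0.507]
contact_force: [-16.4, -0.1, 12.1]
gripper_width: 42.8
```

```bash
python3 - <<'E'
from h import *
st(); rows(carrier([[-47,0,20]],*POSE))
d=get_image("scene");overlay(d,POSE,0,None,(240,130,200,150),4,"pics/o11.png")
E
```

```text
t 9.7 pos [565.1  91.7  19.2] zax [ 0.035 -0.999  0.003] zyaw -88.0 xax [-0.012 -0.004 -1.   ] F [-16.4  -0.1  12.1] w 42.8 j6 1.17
[-1.6 70.6  0.5]
```

View pics/o11.png

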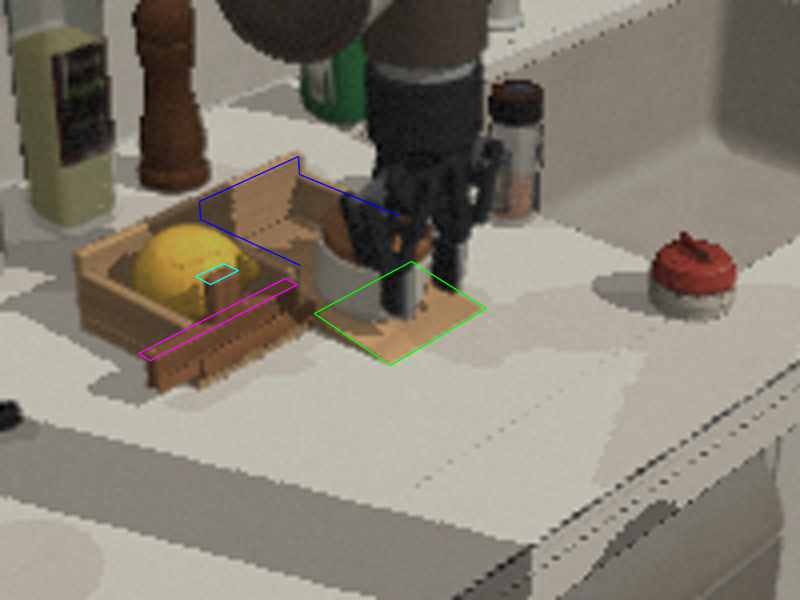

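Request:
apply_moves(targets="-1 6 0 0 0;-2 12 0 0 0;-3 18 0 0 0;-4 24 0 0 0;-5 30 0 0 0;-6 36 0 0 0;-7 42 0 0 0;-7 47 0 0 0;-7 52 0 0 0;-7 57 0 0 0")

```text
clock: 10.58
position: [627.6, 95.9, 26.1]
ee_rot: [0.491, 0.509, -0.491, 0.509]
contact_force: [-2.4, -0.0, -1.3]
gripper_width: 42.8
```

```bash
python3 - <<'E'
from h import *
st(); rows(carrier([[-47,0,20]],*POSE))
d=get_image("scene");overlay(d,POSE,0,None,(240,130,200,150),4,"pics/o12.png")
d=get_image("top");overlay(d,POSE,0,None,(180,100,260,200),3,"pics/o13.png")
E
```

```text
t 10.58 pos [627.6  95.9  26.1] zax [ 0.037 -0.999  0.   ] zyaw -87.9 xax [-0.001 -0.    -1.   ] F [-2.4 -0.  -1.3] w 42.8 j6 1.2
[6.1 8.1 2.5]
```

View pics/o12.png

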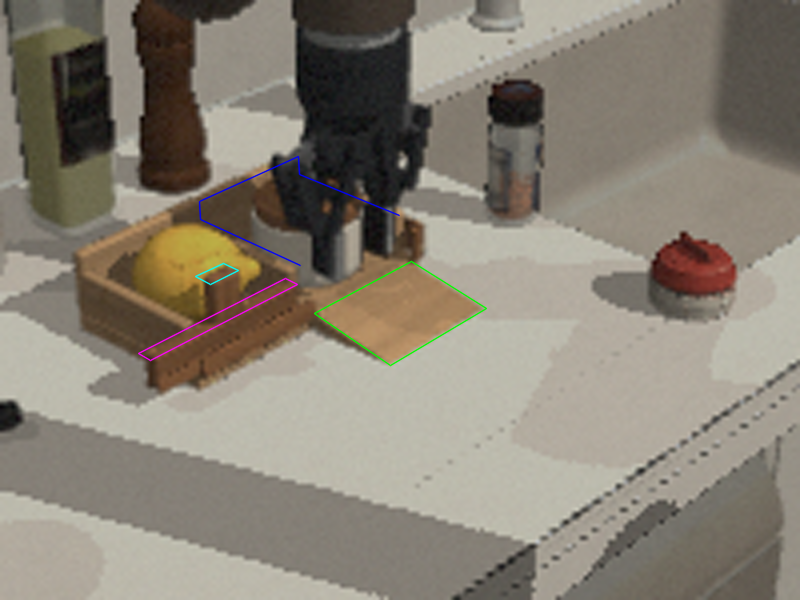

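View pics/o13.png

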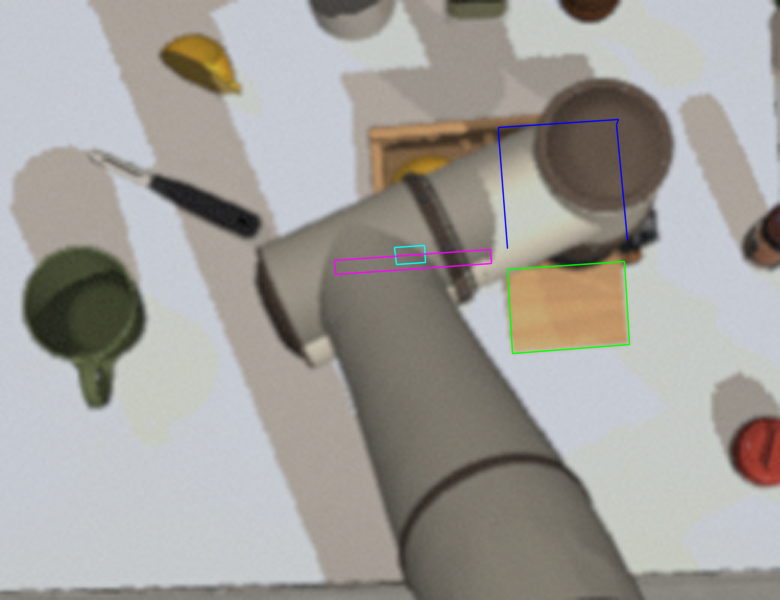

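Request:
apply_moves(targets="2 2 1 0 0;3 4 1 0 0;3 6 2 0 0;3 8 2 0 0;3 9 2 0 0;3 9 2 0 0")

```text
clock: 11.18
position: [635.8, 94.2, 23.8]
ee_rot: [0.49, 0.509, -0.491, 0.509]
contact_force: [-4.7, 0.5, 3.0]
gripper_width: 42.7
```

```bash
python3 - <<'E'
from h import *
st(); rows(carrier([[-45,0,20]],*POSE))
E
```

```text
t 11.18 pos [635.8  94.2  23.8] zax [ 0.037 -0.999  0.   ] zyaw -87.9 xax [-0.001 -0.    -1.   ] F [-4.7  0.5  3. ] w 42.7 j6 1.21
[3.8 1.9 0.5]
```

Request:
apply_moves(targets="0 2 0 0 0;0 3 0 0 0;0 3 0 0 0;0 -2 0 0 0;0 -15 0 0 0;0 -40 0 0 0;-40 -60 0 0 0;-80 -90 0 0 0;-110 -110 0 0 0;-130 -130 0 0 0")

```text
clock: 12.02
position: [507.5, 90.1, 156.6]
ee_rot: [0.493, 0.508, -0.488, 0.511]
contact_force: [0.1, 0.1, 0.4]
gripper_width: 42.5
```

```bash
python3 - <<'E'
from h import *
st()
c=carrier([[1,0,12]],*POSE)[0]
d=get_image("scene");overlay(d,POSE,0,c,(240,130,200,150),4,"pics/o14.png")
d=get_image("top");overlay(d,POSE,0,c,(270,120,150,110),5,"pics/o15.png")
E
```

```text
t 12.02 pos [507.5  90.1 156.6] zax [ 0.038 -0.999 -0.002] zyaw -87.8 xax [ 0.007  0.002 -1.   ] F [0.1 0.1 0.4] w 42.5 j6 1.12
```

View pics/o14.png

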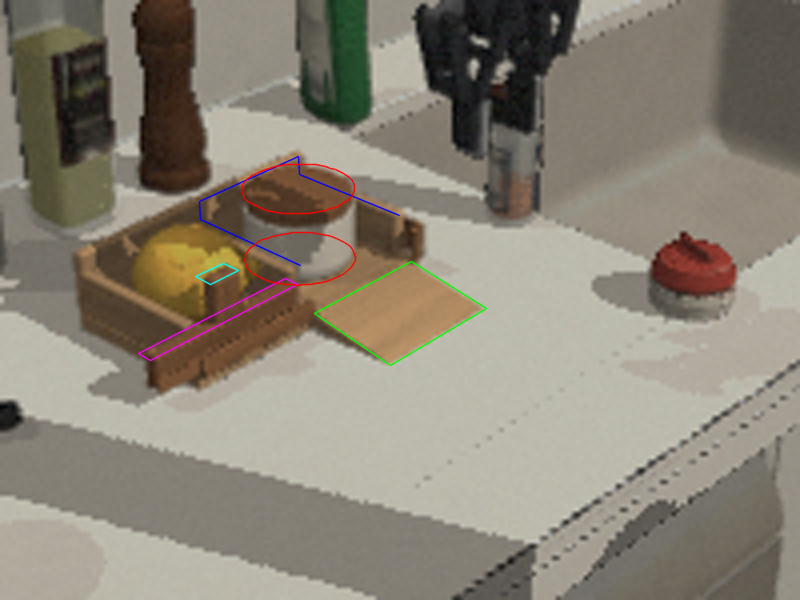

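View pics/o15.png

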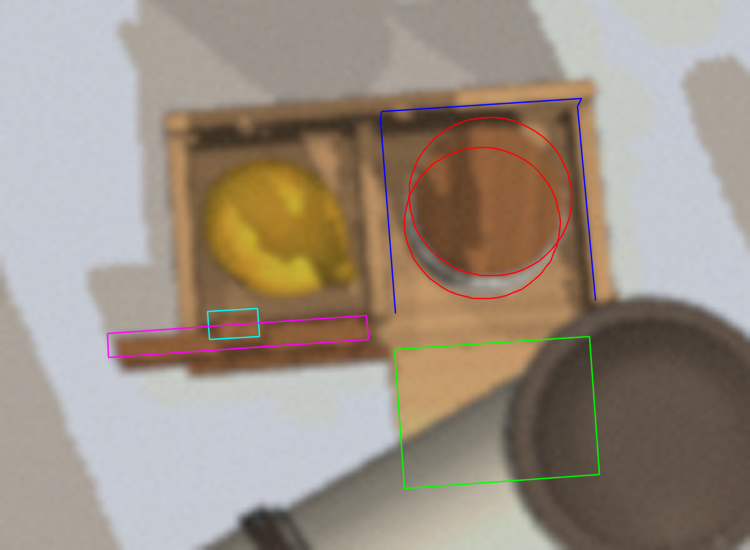

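```bash
python3 - <<'E'
from h import *
a=get_image("scene")["img"][165:235,255:325,::-1];b=get_image("top")["img"][160:210,280:350,::-1]
cv2.imwrite("pics/z1.png",np.hstack([cv2.resize(a,(480,480),interpolation=cv2.INTER_CUBIC)]))
cv2.imwrite("pics/z2.png",cv2.resize(b,None,fx=10,fy=10,interpolation=cv2.INTER_CUBIC))
E
```

```text
(no output)
```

View pics/z1.png

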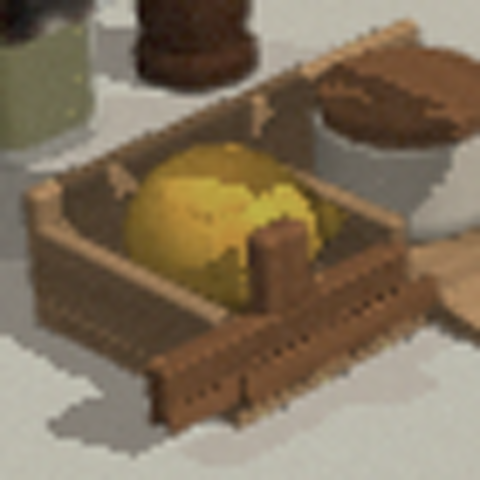

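View pics/z2.png

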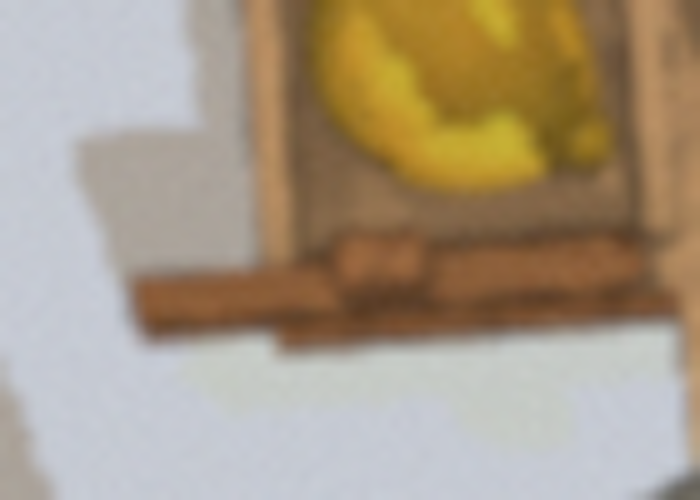

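```bash
python3 - <<'E'
from h import *
d=get_image("top");s=get_image("scene")
print(w(d,(318.2,186.1),73),w(s,(295.8,198.3),73))
o,v=ray(d,(318.2,186.1));o2,v2=ray(s,(295.8,198.3))
A=np.c_[v,-v2];t=np.linalg.lstsq(A,o2-o,rcond=None)[0];print(o+v*t[0],o2+v2*t[1])
print("bar tail top back corner",w(d,(293.5,188),40), "nose back corner", w(d,(344.5,183.5),40))
print("pred tab",carrier([[-55,130,73]],*POSE))
rows([[carrier([[-55,175,0]],*POSE)[0,0],carrier([[-55,175,0]],*POSE)[0,1],150]])
E
```

```text
[617.96447469 218.31679768  73.        ] [616.98182128 221.28229408  73.        ]
[618.32059748 218.36534138  71.12708629] [619.29877041 219.36266443  71.33892915]
bar tail top back corner [621.37740963 280.98020519  40.        ] nose back corner [628.76756326 153.32139398  40.        ]
pred tab [[622.80089403 223.31665425  73.        ]]
[   2.6  120.8 -174.4]
```

```bash
python3 - <<'E'
from h import *
st();rows([[616.5,275,150],[616.5,275,48]])
E
```

```text
t 12.32 pos [506.9  89.5 152.6] zax [ 0.037 -0.999  0.   ] zyaw -87.9 xax [ 0. -0. -1.] F [ 0.8 -0.9 -0.7] w 42.6 j6 1.12
[   2.6  116.4 -181.3]
[ 104.6  116.4 -181.3]
```

Request:
apply_moves(targets="0 22 -35 0 1;0 44 -70 0 1;0 66 -105 0 1;0 88 -140 0 1;0 116 -181 0 1;0 116 -181 0 1;0 116 -181 0 1;40 116 -181 0 1;80 116 -181 0 1;80 116 -181 0 1")

```text
clock: 13.15
position: [609.8, 270.3, 63.0]
ee_rot: [0.485, 0.51, -0.498, 0.506]
contact_force: [-1.3, -1.6, -2.7]
gripper_width: -0.0
```

```bash
python3 - <<'E'
from h import *
st();rows([[616.5,275,48],[617.5,247,48]])
d=get_image("scene");overlay(d,POSE,0,None,(240,130,200,150),4,"pics/o16.png")
E
```

```text
t 13.15 pos [609.8 270.3  63. ] zax [ 0.034 -0.999  0.009] zyaw -88.1 xax [-0.017 -0.009 -1.   ] F [-1.3 -1.6 -2.7] w -0.0 j6 0.95
[14.9  7.1 -4.6]
[15.1  7.2 23.4]
```

View pics/o16.png

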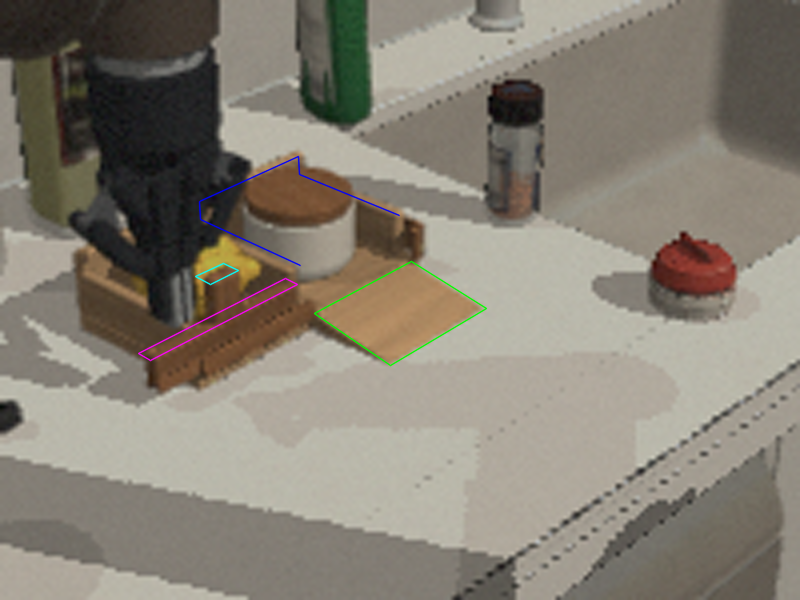

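Request:
apply_moves(targets="10 0 0 0 1;20 0 0 0 1;22 0 0 0 1;22 0 0 0 1")

```text
clock: 13.53
position: [615.8, 274.6, 51.8]
ee_rot: [0.491, 0.509, -0.49, 0.509]
contact_force: [-0.2, -0.4, 0.0]
gripper_width: 0.2
```

```bash
python3 - <<'E'
from h import *
st();rows([[617.5,247,48]])
E
```

```text
t 13.53 pos [615.8 274.6  51.8] zax [ 0.037 -0.999 -0.   ] zyaw -87.9 xax [ 0.001  0.    -1.   ] F [-0.2 -0.4  0. ] w 0.2 j6 0.95
[ 3.8  0.7 27.6]
```

Aligned with the tab (z 51.8, above the bar top); pushing along +z of the tool.

Request:
apply_moves(targets="0 1 8 0 1;1 1 16 0 1;2 1 24 0 1;2 1 30 0 1;2 1 36 0 1;2 1 42 0 1;2 1 48 0 1;2 1 54 0 1;2 1 60 0 1;2 1 66 0 1")

```text
clock: 14.37
position: [619.6, 210.4, 49.8]
ee_rot: [0.492, 0.51, -0.489, 0.509]
contact_force: [-1.4, 7.2, -0.5]
gripper_width: -0.1
```

```bash
python3 - <<'E'
from h import *
st()
d=get_image("scene");overlay(d,POSE,30,None,(240,130,200,150),4,"pics/o17.png")
E
```

```text
t 14.37 pos [619.6 210.4  49.8] zax [ 0.037 -0.999 -0.004] zyaw -87.9 xax [ 0.003  0.004 -1.   ] F [-1.4  7.2 -0.5] w -0.1 j6 1.04
```

View pics/o17.png

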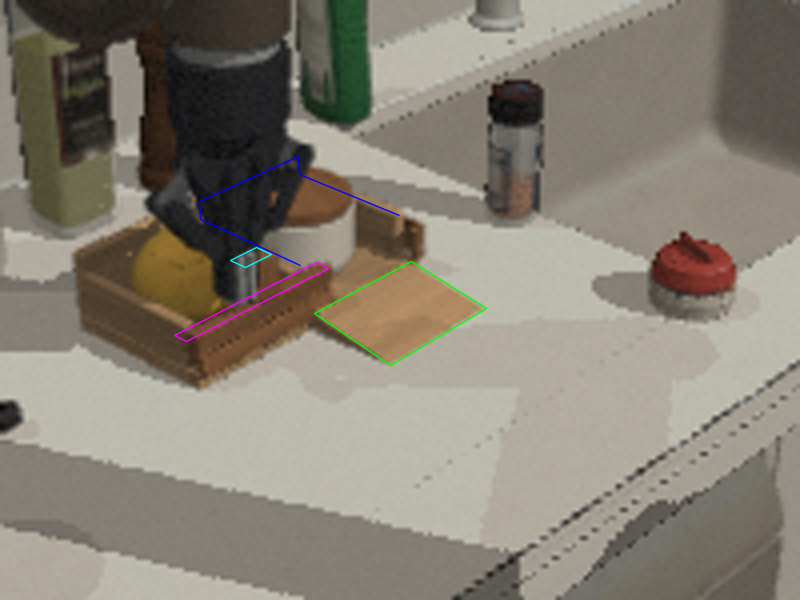

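Request:
apply_moves(targets="0 0 7 0 1;0 0 14 0 1;0 0 21 0 1;0 0 28 0 1;0 0 35 0 1;0 0 42 0 1;0 0 49 0 1;0 0 56 0 1;0 0 61 0 1;0 0 66 0 1")

```text
clock: 15.25
position: [622.9, 145.1, 49.8]
ee_rot: [0.493, 0.509, -0.488, 0.509]
contact_force: [0.3, 9.8, -1.4]
gripper_width: -0.1
```

```bash
python3 - <<'E'
from h import *
st()
d=get_image("scene");overlay(d,POSE,100,None,(240,130,200,150),4,"pics/o18.png")
E
```

```text
t 15.25 pos [622.9 145.1  49.8] zax [ 0.038 -0.999 -0.004] zyaw -87.8 xax [ 0.005  0.004 -1.   ] F [ 0.3  9.8 -1.4] w -0.1 j6 1.13
```

View pics/o18.png

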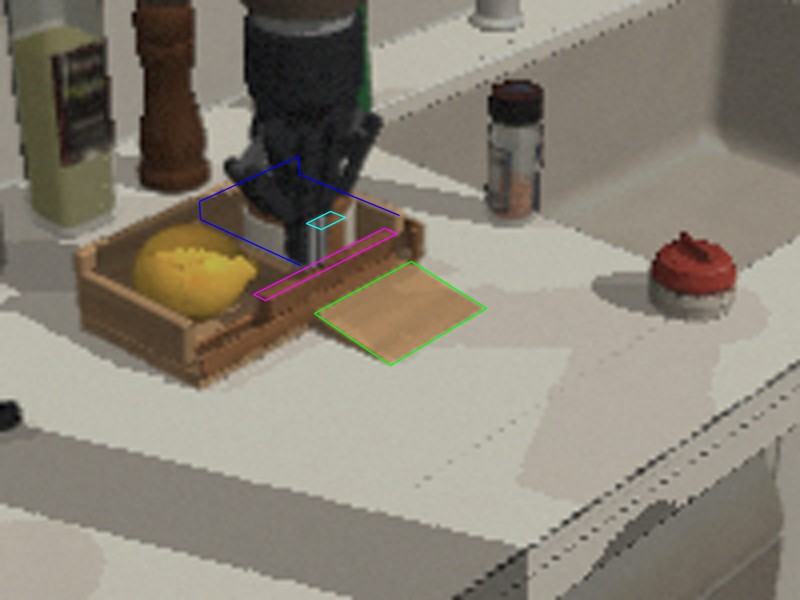

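Request:
apply_moves(targets="0 0 4 0 1;0 0 8 0 1;0 0 12 0 1;0 0 14 0 1;0 0 16 0 1")

```text
clock: 15.72
position: [623.7, 131.5, 49.9]
ee_rot: [0.494, 0.51, -0.487, 0.509]
contact_force: [-3.8, 22.3, -1.4]
gripper_width: 0.2
```

Request:
apply_moves(targets="0 0 2 0 1;0 0 4 0 1;0 0 5 0 1")

```text
clock: 15.97
position: [623.8, 131.2, 50.0]
ee_rot: [0.496, 0.511, -0.485, 0.508]
contact_force: [-6.6, 33.0, -1.1]
gripper_width: 0.0
```

Request:
apply_moves(targets="0 0 -6 0 1;0 0 -20 0 1;-40 0 -20 0 1;-80 -20 -20 0 1;-110 -60 -20 0 1;-120 -100 -20 0 1;-120 -140 -20 0 1;-120 -160 -20 0 1;-120 -160 -20 0 1")

```text
clock: 16.72
position: [456.4, 133.7, 170.0]
ee_rot: [0.49, 0.51, -0.491, 0.509]
contact_force: [0.5, 0.2, -0.8]
gripper_width: -0.0
```

```bash
python3 - <<'E'
from h import *
st()
d=get_image("scene");overlay(d,POSE,118,None,(270,150,100,75),8,"pics/o19.png")
im=cv2.resize(d["img"][150:225,270:370,::-1],None,fx=8,fy=8,interpolation=cv2.INTER_CUBIC);cv2.imwrite("pics/z19.png",im)
d=get_image("top")
im=cv2.resize(d["img"][130:220,280:410,::-1],None,fx=6,fy=6,interpolation=cv2.INTER_CUBIC);cv2.imwrite("pics/z20.png",im)
E
```

```text
t 16.72 pos [456.4 133.7 170. ] zax [ 0.037 -0.999  0.001] zyaw -87.9 xax [-0.002 -0.001 -1.   ] F [ 0.5  0.2 -0.8] w -0.0 j6 0.98
```

View pics/z19.png

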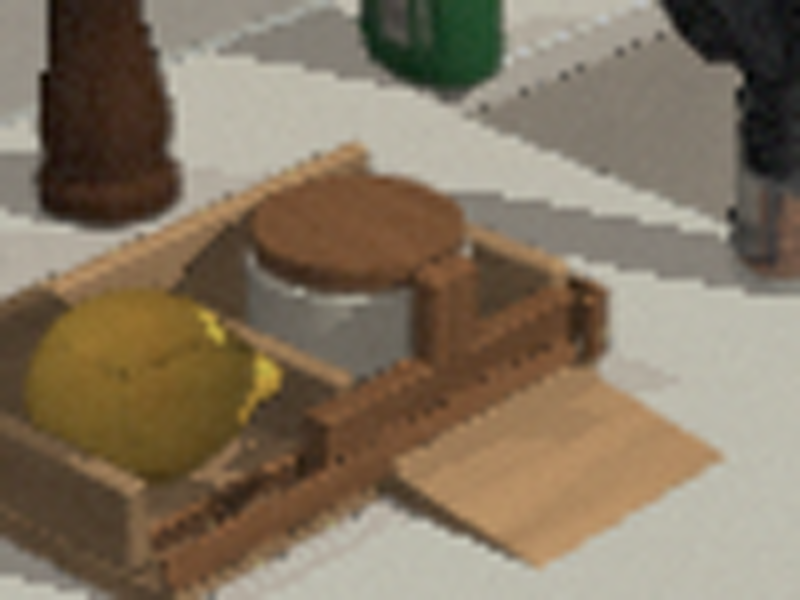

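View pics/z20.png

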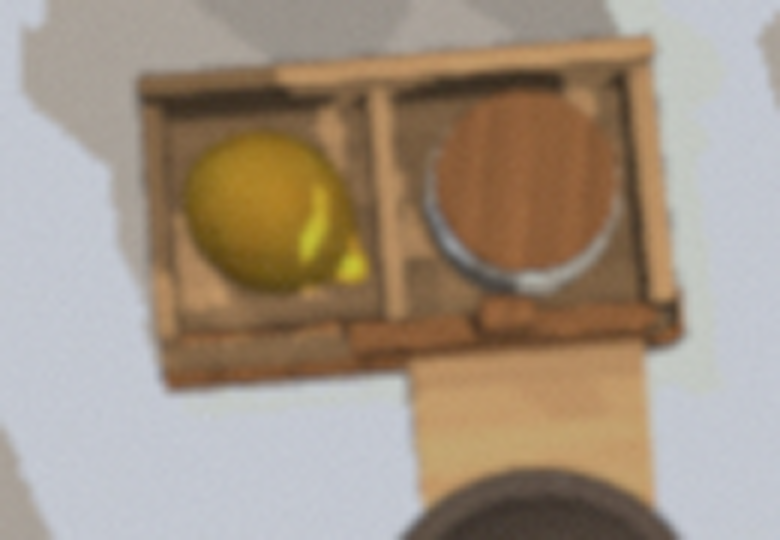

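```bash
python3 - <<'E'
from h import *
d=get_image("top");s=get_image("scene")
a=w(d,(280+506/6,130+311/6),73);print(a,np.linalg.norm(a-w(d,(318.2,186.1),73)))
b=w(s,(270+445/8,150+268/8),73);print(b,np.linalg.norm(b-w(s,(295.8,198.3),73)))
print("tail top back corner",w(d,(280+350/6,130+325/6),40),"pred home",carrier([[-49,76,40]],*POSE), carrier([[-55,12,73]],*POSE))
E
```

```text
[624.96589111 106.12152815  73.        ] 112.41351492015028
[621.8305578  110.07013344  73.        ] 111.31781043691714
tail top back corner [627.5590262  168.77171574  40.        ] pred home [[630.84806874 169.58358269  40.        ]] [[627.28381496 105.40184     73.        ]]
```

```bash
python3 - <<'E'
from h import *
d=get_image("top");im=d["img"][:,:,::-1];a=cv2.imread("pics/top0.png")
for n,(x,y) in dict(mug=(209,206),timer=(436,250),jar=(441,178)).items():
    r=22 if n=="mug" else 14
    A=cv2.cvtColor(a[y-r:y+r,x-r:x+r],6).astype(np.float32);B=cv2.cvtColor(np.ascontiguousarray(im[y-r:y+r,x-r:x+r]),6).astype(np.float32)
    print(n,cv2.phaseCorrelate(A,B))
cv2.imwrite("pics/end.png",im)
from bench import job
st(); job.job_done()
E
```

```text
mug ((0.4510693845858249, 0.4458734988861295), 0.999757167674877)
timer ((0.022859048788681946, 0.037559818444124815), 0.9554844951629639)
jar ((-0.00985948889963062, 0.00022132485742076824), 0.9864743008878496)
t 16.97 pos [462.6 135.8 169.3] zax [ 0.036 -0.999  0.   ] zyaw -87.9 xax [ 0. -0. -1.] F [ 0.5 -0.6 -0. ] w -0.0 j6 0.98
the job is handed in; nothing more can be done
```

View pics/end.png

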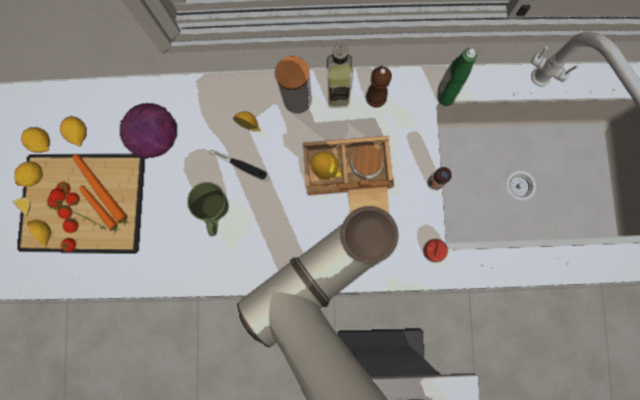

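The salt crock is in the open bay with the retaining bar closed across it, and I handed the job in at about 17 s. I slid the crock over the worktop and pushed it up the ramp with the half-open fingers, never lifting it. Then I pushed the bar by its tab with the fingers closed.

**Crock:** it stands flat in the bay, centred at about carrier x = +1 to +5 mm by the images, clear of the bar.

**Bar:** it stopped dead. The last 5 mm of commanded push moved it only about 0.3 mm while the force rose to 33 N. The tab ended within about 3 mm of its predicted home position in the top view (up to about 7 mm off in the scene view), and its nose sits in the keeper.

**Disagreement:** the tab's measured travel was only about 112 mm, not 118 mm. That fits the bar having started about 5 mm along, or my carrier pose being about 4 mm off. I couldn't tell which, but the hard stop points to fully home.

**Other objects:** the timer and spice jar show no shift in the top view. The mug's check gave about 0.45 px, roughly 1 mm. I put that down to shadow changes, as the arm never came near it. The arm is clear of everything.

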